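Two-button roll release

ROBOT

A 6-joint arm with a two-finger parallel gripper is mounted at the origin on the work surface. World frame = base frame: x ahead of the robot, y to its left, z up, the work surface at z = 0. Lengths are in m, angles in rad, forces in N, time in s.
With the tool pointing down it reaches from about 0.35 to 0.775 m from the base axis. Payload 5.5 kg.
Tool frame: the origin (TCP) lies at the very end of the fingers, on their centre line; the grasp point (between the pads) lies 19 mm behind it (env.grip_point_offset is the distance from the TCP to the grasp point, in m); z points along the fingers, y is the line along which they close (so a half turn about z gives the same grasp; the last joint's range is limited). The gripper opens to 85 mm and grips with 20 to 120 N. Pads are 22 mm wide; open, the fingers measure 114 mm over their backs; the gripper's body (76 mm by 85 mm) begins 54 mm behind the grasp point. The pads swing forward as they close: fully open they stand 13 mm farther back than shut.
Start: joints at [-1.384, 0.313, 0.046, 1.304, 0, 1.431], TCP at [0.185, -0.545, 0.199] pointing down, gripper open.
Joint ranges: [-2.76, 2.76], [-0.86, 1.69], [-1.03, 1.26], [-2.2, 2.34], [-1.47, 1.5], [-3.14, 3.14]. Speed limits (rad/s): [2.57, 2.57, 3.14, 3.14, 3.14, 3.14].

INTERFACE

Orientations are given as a unit quaternion [w, x, y, z].
In Python, from workcell import sensors, imaging, workorder, env gives the robot as it stands.
- The arm moves only by the shell command python3 -m handwheel 'ROWS' [FORCE]. ROWS is JSON, a list of rows, each a list of 5 numbers: the shift along the tool's x, y, z in mm, then the turn about the tool's z in rad, then the opening, from 0 (shut) to 1 (fully open). A call has 1 to 8 rows; each row is the pose to reach, as a shift and turn from the pose commanded when the call began, along the tool's axes at that moment; what a row does not reach only later rows make up. A row lasts 1/10 s, in which the tool goes at most 50 mm and 8.59 degrees, less where a joint would pass 70% of its speed; a pose out of reach is approached as far as the arm can. A call with a gripper value outside its range is refused whole. The fingers move at their own pace and stop on an object; FORCE is the grip in N (left out, the last holds). Time passes only in rows, so rows that repeat a pose let the fingers close. It gives the time, the measured TCP pose, the force, the opening and the grip force at its end, in the units of the state.
- sensors.get_state(): the state, without advancing time (a new reading comes with each control period).
- imaging.read_camera(name): name is "scene" or "top"; returns a dict with "color" (420x560x3 uint8, blue, green, red), "z_map" (420x560 float32, m along the optical axis (not along the pixel's ray), 0 where there is no reading), "fx", "fy", "cx", "cy" (pixels), "xyz" and "rotation" of the camera in the world. Camera axes: x right, y down, z forward; pixel columns grow to the right and rows downward; lengths in m; the calibration is good to about 2 mm. A picture is of the moment at which its call begins.
- workorder.hand_in(): hands the job in; it is judged then, once.
The state is a dict: "clock": time; "joint_pos": joint angles; "qvel": joint speeds; "tau": joint torques, N m; "tcp_pos": TCP position; "orientation": TCP orientation; "wrist_force": force on the tool from outside, world axes, zero at the start; "ft_torque": the same for the moment, N m; "finger_gap": finger opening in m; "grip_force": force on a finger pad.
Only numpy, scipy, OpenCV 4.12 (cv2) and the standard library are available. Lean on these libraries where they do the work, as an engineer would, in place of code of your own. Each camera call takes 0.05 s, during which the arm holds its last target. There are 200 camera calls.

TASK

Press the two round release buttons of the foil-roll dispenser down together, one fingertip on each, and hold both down until the roll has rolled down into the catch tray and lies still there. Then let both buttons come up and move the hand clear. Do not touch the roll, and leave the spare roll, bottle, pencil cup and calculator where they are.

Things in the scene. Friction and masses are not known exactly. Their poses are not given: they have to be found in the camera images.
- dispenser: Sheet-metal roll dispenser fixed to the bench, 230 x 124 mm. Origin on the bench under its middle; x runs level from the button end (-105 mm) down to the tray end (+125), y left, z up. Grey deck (x -105 to -35, 50 mm high) with two push buttons side by side; then a ramp falling 12 degrees to +x between side cheeks 50 mm high, with two stop pins (x = +20) holding the roll; then the catch tray.
- button_left_top (a point): Centre of the flat top of the left button (at x = -68, y = +30, z = 72 mm in the dispenser's frame when up); moves with the button. The button is a plain aluminium plunger, 26 mm in diameter, standing 22 mm above the deck. The two buttons are 60 mm apart, centre to centre.
- button_right_top (a point): The same for the right button (y = -30 mm).
- button_left (a joint): Travel of the left button: 0 up, 0.010 m fully down. It sinks straight down against a spring, 2 N at first, 6 N fully down (12 N for both), and springs back. It carries one stop pin, 7 mm proud of the ramp, which sinks with it; the roll runs off only when both pins are down (both buttons beyond about 7 mm).
- button_right (a joint): The same for the right button.
- roll: The roll in the dispenser: copper-coloured cylinder, 40 mm in diameter, 110 mm long, 0.15 to 0.3 kg, lying along the dispenser's y. Origin at its centre. At the start it rests against the pins, its centre at about x = +5 mm in the dispenser's frame, 54 mm above the bench (top 74 mm). Set free, it rolls into the tray and settles within about a second.
- tray (a point): Middle of the floor of the open catch tray (tray x +68 to +122 mm in the dispenser's frame, this point at x = +96 mm, 6 mm above the bench; end stop 34 mm high). The roll at rest there has its centre about 20 mm above this point and at most 8 mm from it along the dispenser's x.
- spare_roll: Bystander: a roll of the same kind, 40 mm in diameter, standing on end on the bench, 110 mm high. Origin at the centre of its underside.
- bottle: Bystander: closed white bottle, 56 mm in diameter, 150 mm high. Origin at the centre of its underside.
- pencil_cup: Bystander: blue metal cup, 72 mm in diameter, 85 mm high, with four pencils and pens fixed in it that reach 141 mm above the bench and lean out to 46 mm from its axis. Origin at the centre of its underside.
- calculator: Bystander: flat black pocket calculator, 120 x 75 x 16 mm. Origin at the centre of its underside. The bystanders stand beside the dispenser, their centres 130 to 200 mm to the side of its middle line.
There are look-alikes about, which are no part of the job. Leave any green, pink or turquoise look-alike of the roll alone.

How it is judged:
By the outcome, as a careful person would: the job done as asked, in the order asked, and still so for the second after the job is handed in, with the robot touching nothing.
It also fails if it takes over 35 s, if anything falls off the work surface, if the arm or the gripper's body presses on something with over 40 N, if the wrist force passes 120 N, or if a joint passes its speed limit or range.

## Working session

There is one attempt and no reset: what is moved stays moved. The work goes in short steps, Python scripts to look and compute and a shell command to move; the robot and the scene stay as the last step left them, time stands still between calls to the robot, and variables do not carry over. Pictures are saved under pics/ and viewed, at most 10 in all, crops included, and the job is handed in when it is done.

```bash
mkdir -p pics
cat > h.py <<'E'
import numpy as np, cv2
from workcell import sensors, imaging, workorder, env
def cam(n):
    c=imaging.read_camera(n); c["R"]=np.array(c["rotation"]); 
    if c["R"].shape!=(3,3):
        from scipy.spatial.transform import Rotation as Ro
        q=c["R"]; c["R"]=Ro.from_quat([q[1],q[2],q[3],q[0]]).as_matrix()
    return c
def cloud(c):
    z=c["z_map"]; v,u=np.indices(z.shape)
    p=np.stack([(u-c["cx"])/c["fx"]*z,(v-c["cy"])/c["fy"]*z,z],-1)
    return p@c["R"].T+np.array(c["xyz"])
E
python3 - <<'E'
from h import *
for n in("scene","top"):
    c=cam(n); cv2.imwrite(f"pics/{n}1.png",c["color"]); np.savez(f"{n}1.npz",**{k:c[k] for k in("color","z_map","fx","fy","cx","cy","xyz","R")}); print(n,c["xyz"],c["fx"],c["R"].round(2).tolist())
s=sensors.get_state(); print(s["tcp_pos"],s["orientation"],s["finger_gap"],env.grip_point_offset)
E
```

```text
scene [ 1.07955076 -0.41695803  1.14160332] 493.77285830624743 [[0.67, 0.64, -0.38], [0.74, -0.58, 0.33], [-0.01, -0.5, -0.86]]
top [0.42406321 0.01386185 1.12798714] 504.90932646280766 [[0.03, -0.98, 0.17], [-1.0, -0.03, -0.0], [0.01, -0.17, -0.98]]
[ 0.18448166 -0.54406015  0.1977978 ] [-8.23536226e-04  9.86678624e-01  1.62679487e-01 -1.45793584e-05] 0.08579870134059657 0.0187
```

View pics/scene1.png

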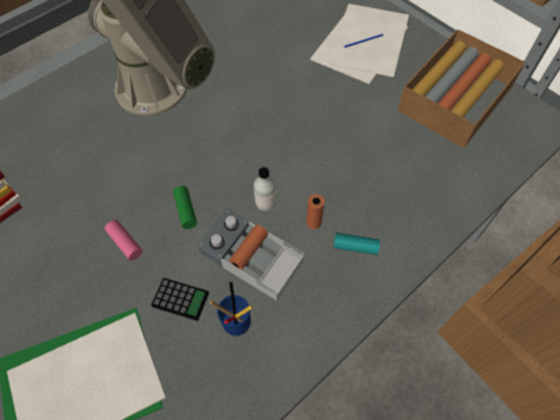

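View pics/top1.png

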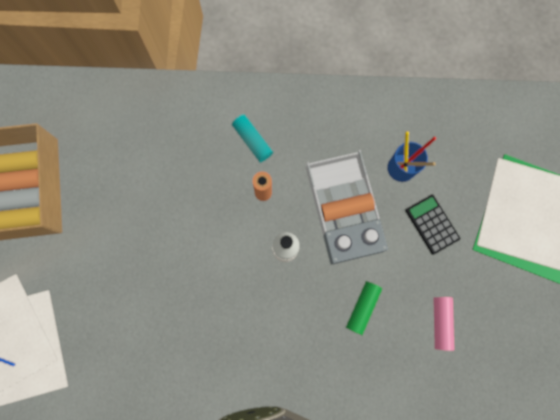

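Candidates: the buttons are the two light discs on the grey deck, at top (344,242) left and (371,236) right, scene (230,222) left and (217,240) right. The bottle's cap at top (287,242) is the only other round thing nearby. The roll in the dispenser is at top (348,207). The look-alikes are green (365,308), pink (444,323) and turquoise (252,138), and the spare roll is at (262,185). I choose the discs on the deck.

Run:
```python
from h import *
P={}
rays={}
for n,uv in (("top",[(344,242),(371,236)]),("scene",[(230,222),(217,240)])):
    c=dict(np.load(n+"1.npz")); X=cloud(c)
    for i,(u,v) in enumerate(uv):
        w=X[v-14:v+15,u-14:u+15].reshape(-1,3); col=c["color"][v-14:v+15,u-14:u+15].min(-1).ravel()
        vv,uu=np.indices((29,29)); ok=(col>135)&(w[:,2]>.058)&(w[:,2]<.09)&(np.hypot(vv-14,uu-14).ravel()<13)
        z=np.median(w[ok,2]); ok&=abs(w[:,2]-z)<.006
        hi=w[ok]; px=np.array([uu.ravel()[ok].mean()+u-14,vv.ravel()[ok].mean()+v-14])
        print(n,i,ok.sum(),px.round(1),hi.mean(0).round(4),"extent",np.ptp(hi,axis=0).round(3))
        d=c["R"]@np.array([(px[0]-c["cx"])/c["fx"],(px[1]-c["cy"])/c["fy"],1]); rays[n,i]=(np.array(c["xyz"]),d/np.linalg.norm(d))
T=[]
for i in (0,1):
    A=np.zeros((3,3));b=np.zeros(3)
    for n in("top","scene"):
        o,d=rays[n,i];M=np.eye(3)-np.outer(d,d);A+=M;b+=M@o
    p=np.linalg.solve(A,b);T.append(p);print("tri",p.round(4))
print("dist",np.linalg.norm(T[0]-T[1]),"yaw",np.arctan2(*(-(T[0]-T[1])[:2])*np.array([1,-1])))
c=dict(np.load("top1.npz"))
cv2.imwrite("pics/crop.png",np.hstack([cv2.resize(c["color"][140:280,290:400],None,fx=4,fy=4),cv2.resize(np.load("scene1.npz")["color"][190:310,190:275],None,fx=4,fy=4*140/120)]))
```

```text
top 0 115 [343.5 241.6] [ 0.5631 -0.1309  0.0724] extent [0.024 0.023 0.011]
top 1 119 [371.  234.9] [ 0.5791 -0.189   0.0718] extent [0.026 0.025 0.01 ]
scene 0 65 [230.  220.6] [ 0.5645 -0.1317  0.0731] extent [0.023 0.023 0.009]
scene 1 67 [215.5 238.8] [ 0.5799 -0.189   0.0734] extent [0.023 0.022 0.008]
tri [ 0.5634 -0.1311  0.0708]
tri [ 0.5792 -0.1888  0.0719]
dist 0.05986241035089368 yaw 0.26716837019572864
```

View pics/crop.png

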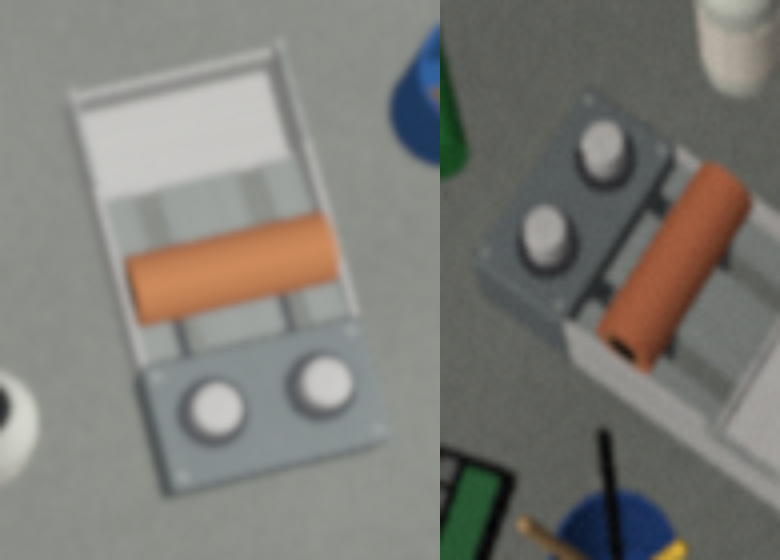

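The crop shows both light discs on the grey deck (left and right buttons) and the copper roll resting against the pins. Triangulation gives 59.9 mm spacing and 71–72 mm height, which agrees with the description. The target midpoint is (0.5716, -0.160) with tool y at -75°, which takes a turn of +0.064. The fingertip centres must be 60 mm apart, so a gap of about 45 mm, or an opening of 0.53.

```bash
cat > go.py <<'E'
from h import *
from scipy.spatial.transform import Rotation as Ro
L,Rr=np.array([.5638,-.1312,.0722]),np.array([.5793,-.1889,.0722])
s=sensors.get_state();q=s["orientation"];R=Ro.from_quat([q[1],q[2],q[3],q[0]]).as_matrix()
m=(L+Rr)/2;e=m-s["tcp_pos"];d=R.T@(Rr-L)
print("to button tops mm",(1e3*R.T@e).round(1),"turn",np.arctan2(-d[0],d[1]).round(3),"gap",s["finger_gap"],"F",np.round(s["wrist_force"],1),"tcp",np.round(s["tcp_pos"],4),"t",s["clock"],"tilt",R[:,2].round(3))
E
python3 go.py; python3 -m handwheel '[[40,-20,0,0.01,0.53],[90,-44,0,0.02,0.53],[135,-66,0,0.03,0.53],[180,-88,0,0.04,0.53],[225,-110,0,0.064,0.53],[270,-132,0,0.064,0.53],[315,-154,0,0.064,0.53],[360,-176,0,0.064,0.53]]'; python3 go.py
```

```text
to button tops mm [ 489.8 -239.2  126.1] turn 0.064 gap 0.08579870134059657 F [-0.3  0.2 -0.5] tcp [ 0.1845 -0.5441  0.1978] t 0.1 tilt [-0.     0.002 -1.   ]
clock: 0.9
tcp_pos: [0.4657, -0.2648, 0.1984]
orientation: [-0.0, 0.991, 0.131, -0.0]
wrist_force: [0.4, -1.2, 0.1]
finger_gap: 0.0454
grip_force: 0.0
to button tops mm [129.4 -73.6 126.1] turn 0.0 gap 0.04535645955992389 F [ 0.4 -1.2  0.1] tcp [ 0.4657 -0.2648  0.1984] t 0.9 tilt [-0.  0. -1.]
```

```bash
python3 -m handwheel '[[40,-23,0,0,0.53],[80,-46,0,0,0.53],[115,-65,0,0,0.53],[129,-73,0,0,0.53],[129,-73,40,0,0.53],[129,-73,75,0,0.53],[129,-73,95,0,0.53],[129,-73,95,0,0.53]]'; python3 go.py
python3 - <<'E'
from h import *
a=cam("scene")["color"][150:290,150:300]; b=cam("top")["color"][170:310,290:440]
cv2.imwrite("pics/close.png",cv2.resize(np.hstack([a,b]),None,fx=2.6,fy=2.6,interpolation=2))
E
```

```text
clock: 1.7
tcp_pos: [0.5672, -0.1618, 0.0998]
orientation: [-0.002, 0.991, 0.131, -0.003]
wrist_force: [-0.2, 0.7, -0.2]
finger_gap: 0.0455
grip_force: 0.0
to button tops mm [ 4.9 -0.4 27.5] turn -0.0 gap 0.04553659860359196 F [-0.2  0.7 -0.2] tcp [ 0.5672 -0.1618  0.0998] t 1.7 tilt [-0.007  0.003 -1.   ]
```

View pics/close.png

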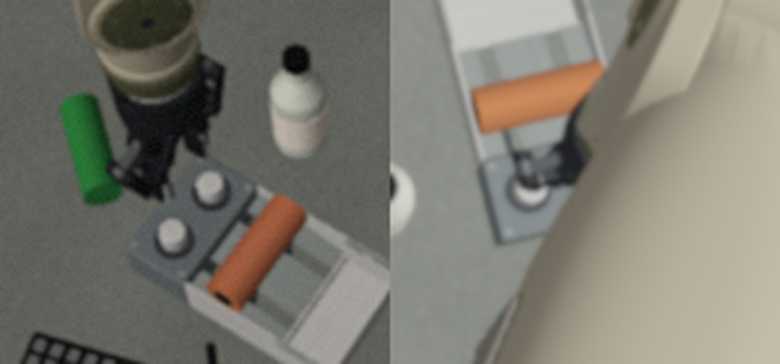

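The left panel (scene) shows the fingertips just above and behind the two buttons, at (205,150) and (165,195), with the discs at (210,185) and (172,235). The right panel (top) shows the left finger over the left button at (530,190). I correct x and go lower.

```bash
python3 go.py; python3 -m handwheel '[[3,0,8,0,0.53],[3,0,14,0,0.53],[3,0,18,0,0.53],[3,0,18,0,0.53],[3,0,18,0,0.53]]'; python3 go.py
python3 - <<'E'
from h import *
a=cam("scene")["color"][170:260,170:260]; b=cam("top")["color"][190:280,310:400]
cv2.imwrite("pics/close2.png",cv2.resize(np.hstack([a,b]),None,fx=4.4,fy=4.4,interpolation=2))
E
```

```text
to button tops mm [ 2.4 -2.4 31.5] turn -0.0 gap 0.045275355284969995 F [0.2 0.1 0.5] tcp [ 0.5699 -0.1629  0.1037] t 1.8 tilt [-0.001  0.    -1.   ]
clock: 2.3
tcp_pos: [0.5732, -0.1618, 0.0857]
orientation: [0.0, 0.991, 0.131, -0.0]
wrist_force: [0.4, -0.3, 0.8]
finger_gap: 0.0453
grip_force: 0.0
to button tops mm [-1.2 -2.2 13.5] turn 0.0 gap 0.04525517819533175 F [ 0.4 -0.3  0.8] tcp [ 0.5732 -0.1618  0.0857] t 2.3 tilt [ 0. -0. -1.]
```

View pics/close2.png

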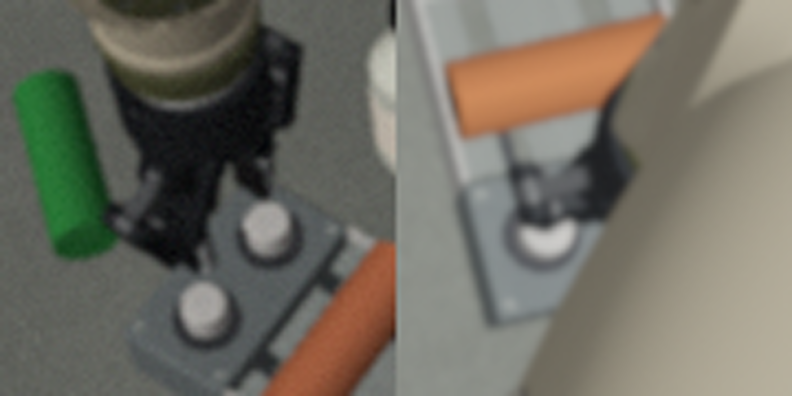

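The left panel (scene) shows the tips at about (265,190) and (205,265), above the discs at (268,222) and (205,300). In the right panel (top), the left finger covers the far half of the left disc at (545,225). I'll measure the tips with the depth maps.

```bash
python3 - <<'E'
from h import *
Rt=None
L,Rr=np.array([.5638,-.1312]),np.array([.5793,-.1889]); ey=(L-Rr)/np.linalg.norm(L-Rr); ex=np.array([ey[1],-ey[0]]); m=(L+Rr)/2
for n in("scene","top"):
    X=cloud(cam(n)).reshape(-1,3); l=np.c_[(X[:,:2]-m)@ex,(X[:,:2]-m)@ey,X[:,2]]*1e3
    for sg in(1,-1):
        k=(abs(l[:,0])<30)&(l[:,1]*sg>5)&(l[:,1]*sg<60)
        for z0 in range(76,116,5):
            w=l[k&(l[:,2]>=z0)&(l[:,2]<z0+5)]
            if len(w)>2: print(n,sg,z0,len(w),"x",np.percentile(w[:,0],[5,50,95]).round(),"y",np.percentile(w[:,1],[5,50,95]).round())
E
python3 go.py
```

```text
scene 1 76 5 x [-4.  2.  3.] y [23. 29. 35.]
scene -1 76 4 x [-2.  2.  5.] y [-37. -33. -26.]
to button tops mm [-1.4 -2.3 13.7] turn 0.0 gap 0.045080504338263154 F [ 0.1 -0.8 -1.2] tcp [ 0.5735 -0.1619  0.0859] t 2.5 tilt [ 0. -0. -1.]
```

Depth gives no reading on the black fingers, so I trust the kinematics and confirm contact by force.

```bash
python3 -m handwheel '[[-1,-2,6,0,0.53],[-1,-2,11,0,0.53],[-1,-2,14,0,0.53],[-1,-2,16,0,0.53],[-1,-2,16,0,0.53],[-1,-2,16,0,0.53]]'; python3 go.py
python3 - <<'E'
from h import *
print(np.round(sensors.get_state()["ft_torque"],2))
a=cam("scene")["color"][170:260,170:260]; b=cam("top")["color"][190:280,310:400]
cv2.imwrite("pics/close3.png",cv2.resize(np.hstack([a,b]),None,fx=4.4,fy=4.4,interpolation=2))
E
```

```text
clock: 3.1
tcp_pos: [0.5718, -0.1602, 0.0696]
orientation: [0.0, 0.991, 0.131, -0.0]
wrist_force: [-0.1, 0.4, -0.1]
finger_gap: 0.0453
grip_force: 0.0
to button tops mm [-0.2 -0.2 -2.6] turn 0.0 gap 0.04534619627068693 F [-0.1  0.4 -0.1] tcp [ 0.5718 -0.1602  0.0696] t 3.1 tilt [ 0. -0. -1.]
[-0.01 -0.05  0.03]
```

View pics/close3.png

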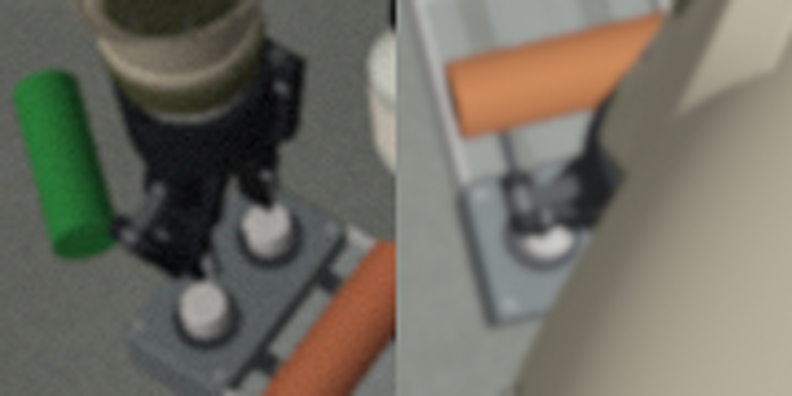

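The tips are at (262,205) and (205,275) in the left panel, close over the discs, with no contact yet. I continue down in small steps.

```bash
for i in 1; do python3 -m handwheel '[[0,0,2,0,0.53],[0,0,4,0,0.53],[0,0,4,0,0.53]]'; python3 go.py; done; python3 -m handwheel '[[0,0,2,0,0.53],[0,0,3,0,0.53],[0,0,3,0,0.53]]'; python3 go.py;  python3 -c 'from h import *;print(np.round(sensors.get_state()["ft_torque"],2))'
```

```text
clock: 3.5
tcp_pos: [0.5716, -0.1601, 0.0653]
orientation: [-0.0, 0.991, 0.131, -0.0]
wrist_force: [0.9, 0.9, 0.1]
finger_gap: 0.0455
grip_force: 0.0
to button tops mm [-0.  -0.  -6.9] turn 0.0 gap 0.04546165732422009 F [0.9 0.9 0.1] tcp [ 0.5716 -0.1601  0.0653] t 3.5 tilt [-0.  0. -1.]
clock: 3.8
tcp_pos: [0.5716, -0.1601, 0.0623]
orientation: [-0.0, 0.991, 0.131, -0.0]
wrist_force: [-0.4, 0.1, 0.5]
finger_gap: 0.0451
grip_force: 0.0
to button tops mm [-0.1 -0.1 -9.9] turn 0.0 gap 0.04512420843313203 F [-0.4  0.1  0.5] tcp [ 0.5716 -0.1601  0.0623] t 3.8 tilt [-0.  0. -1.]
[ 0.02 -0.05  0.05]
```

Run:
```python
from h import *
a=cam("scene")["color"][180:260,180:260]; b=cam("top")["color"][200:280,310:390]
cv2.imwrite("pics/close4.png",cv2.resize(np.hstack([a,b]),None,fx=5,fy=5,interpolation=2))
```

```text
(no output)
```

View pics/close4.png

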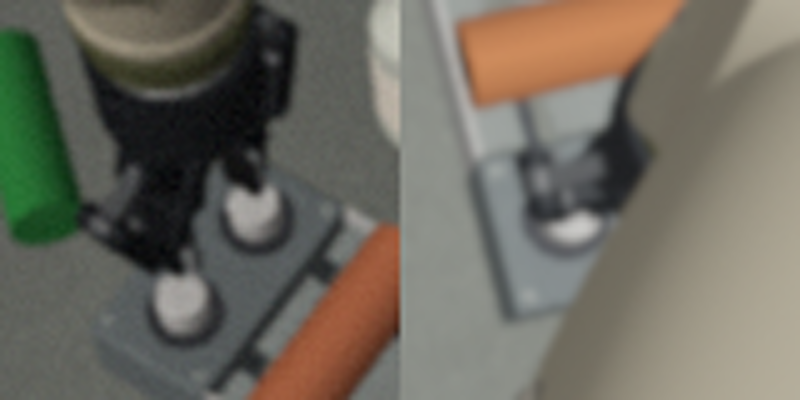

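The tips at (247,190) and (180,272) now overlap the discs, whose centres are at (252,200) and (182,285), and the buttons are still up. The tips are almost in contact, so I continue.

```bash
python3 -m handwheel '[[0,0,1,0,0.53],[0,0,2,0,0.53],[0,0,2,0,0.53]]'; python3 go.py;  python3 -c 'from h import *;print(np.round(sensors.get_state()["ft_torque"],2))'
```

```text
clock: 4.2
tcp_pos: [0.5716, -0.1601, 0.0604]
orientation: [-0.0, 0.991, 0.131, -0.0]
wrist_force: [0.1, 0.7, -0.3]
finger_gap: 0.0452
grip_force: 0.0
to button tops mm [ -0.1  -0.1 -11.8] turn 0.0 gap 0.04519509919640218 F [ 0.1  0.7 -0.3] tcp [ 0.5716 -0.1601  0.0604] t 4.2 tilt [-0.  0. -1.]
[ 0.05  0.05 -0.03]
```

```bash
python3 -m handwheel '[[0,0,1,0,0.53],[0,0,2,0,0.53],[0,0,2,0,0.53]]'; python3 go.py;  python3 -c 'from h import *;print(np.round(sensors.get_state()["ft_torque"],2))'
```

```text
clock: 4.5
tcp_pos: [0.5717, -0.1601, 0.0584]
orientation: [-0.0, 0.991, 0.131, -0.0]
wrist_force: [-1.0, -0.5, 1.1]
finger_gap: 0.0454
grip_force: 0.0
to button tops mm [ -0.1  -0.1 -13.8] turn 0.0 gap 0.04535973081387738 F [-1.  -0.5  1.1] tcp [ 0.5717 -0.1601  0.0584] t 4.5 tilt [-0.  0. -1.]
[-0.01  0.01 -0.01]
```

```bash
python3 -m handwheel '[[0,0,1,0,0.53],[0,0,1,0,0.53]]'; python3 go.py;  python3 -c 'from h import *;print(np.round(sensors.get_state()["ft_torque"],2))
a=cam("scene")["color"][180:260,180:260]; b=cam("top")["color"][200:280,310:390]
cv2.imwrite("pics/close5.png",cv2.resize(np.hstack([a,b]),None,fx=5,fy=5,interpolation=2))'
```

```text
clock: 4.7
tcp_pos: [0.5717, -0.1601, 0.0575]
orientation: [-0.0, 0.991, 0.131, -0.0]
wrist_force: [0.1, 0.6, -0.1]
finger_gap: 0.0451
grip_force: 0.0
to button tops mm [ -0.2  -0.1 -14.7] turn 0.0 gap 0.04509817308791133 F [ 0.1  0.6 -0.1] tcp [ 0.5717 -0.1601  0.0575] t 4.7 tilt [-0. -0. -1.]
[ 0.01  0.01 -0.01]
```

View pics/close5.png

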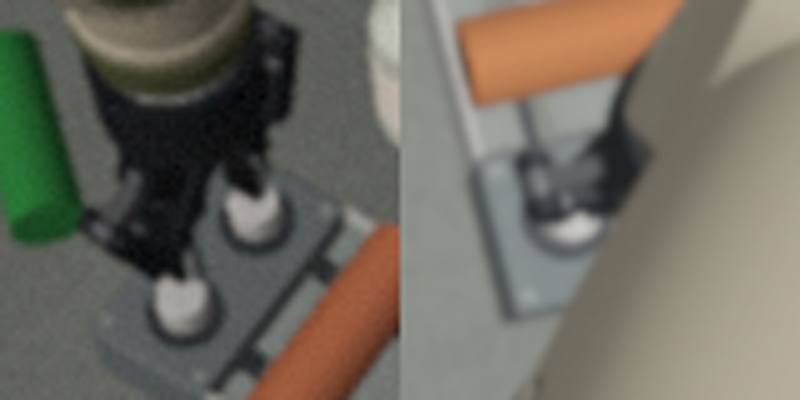

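The discs are still up. The tips end about at the disc centres, (248,200) and (180,278), with no force, so they stand somewhat farther back than nominal. I keep descending gently until force shows.

```bash
python3 -m handwheel '[[0,0,1,0,0.53],[0,0,2,0,0.53],[0,0,2,0,0.53]]'; python3 go.py;  python3 -c 'from h import *;print(np.round(sensors.get_state()["ft_torque"],2))'
```

```text
clock: 5.1
tcp_pos: [0.5716, -0.1601, 0.0554]
orientation: [-0.0, 0.991, 0.131, -0.0]
wrist_force: [-0.0, 0.5, -0.1]
finger_gap: 0.0455
grip_force: 0.0
to button tops mm [ -0.1  -0.1 -16.8] turn 0.0 gap 0.04545656285603702 F [-0.   0.5 -0.1] tcp [ 0.5716 -0.1601  0.0554] t 5.1 tilt [-0.  0. -1.]
[-0.04 -0.04  0.05]
```

```bash
python3 -m handwheel '[[0,0,1,0,0.53],[0,0,2,0,0.53],[0,0,2,0,0.53]]'; python3 go.py;  python3 -c 'from h import *;print(np.round(sensors.get_state()["ft_torque"],2))'
```

```text
clock: 5.4
tcp_pos: [0.5717, -0.1601, 0.0534]
orientation: [-0.0, 0.991, 0.131, -0.0]
wrist_force: [0.8, -0.1, -0.4]
finger_gap: 0.0454
grip_force: 0.0
to button tops mm [ -0.1  -0.1 -18.8] turn 0.0 gap 0.04542657233473238 F [ 0.8 -0.1 -0.4] tcp [ 0.5717 -0.1601  0.0534] t 5.4 tilt [-0.  0. -1.]
[ 0.07 -0.01 -0.08]
```

Contact should have come by now. I'll check where the gripper really is in the depth cloud before going on.

Run:
```python
from h import *
L,Rr=np.array([.5638,-.1312]),np.array([.5793,-.1889]); ey=(L-Rr)/np.linalg.norm(L-Rr); ex=np.array([ey[1],-ey[0]]); m=(L+Rr)/2
for n in("scene","top"):
    c=cam(n); X=cloud(c); l=np.dstack([(X[...,:2]-m)@ex,(X[...,:2]-m)@ey,X[...,2]])*1e3
    z=c["z_map"]; dark=(c["color"].max(-1)<60)
    for z0 in range(40,240,15):
        k=(abs(l[...,0])<90)&(abs(l[...,1])<90)&(l[...,2]>=z0)&(l[...,2]<z0+15)&(z>0)&dark
        if k.sum()>2: print(n,z0,k.sum(),"x",np.percentile(l[k][:,0],[3,50,97]).round(),"y",np.percentile(l[k][:,1],[3,50,97]).round())
    if n=="scene":
        for (u,v) in [(216,235),(217,232),(214,228),(229,216),(228,212),(227,210),(212,225),(200,222),(213,215)]: print((u,v),c["color"][v,u],z[v,u].round(3),l[v,u].round())
    q=np.nan_to_num(z); cv2.imwrite(f"pics/d_{n}.png",q)
    if n=="scene":
        lo=l[180:260,180:260,2]; im=cv2.applyColorMap(np.clip(lo,0,255).astype(np.uint8),cv2.COLORMAP_JET)
        cv2.imwrite("pics/dz.png",cv2.resize(np.hstack([im,c["color"][180:260,180:260]]),None,fx=5,fy=5,interpolation=0))
```

```text
scene 40 87 x [-33.  13.  49.] y [-51.  16.  56.]
scene 55 39 x [-11.  12.  75.] y [-54. -25.  34.]
scene 85 7 x [-8.  1. 11.] y [-13.  24.  25.]
scene 100 37 x [-9.  6. 11.] y [-35.  24.  30.]
scene 115 33 x [-5.  5. 11.] y [-35.  24.  32.]
scene 130 87 x [-8.  8. 13.] y [-47. -29.  50.]
scene 145 88 x [-9. 10. 16.] y [-56. -28.  56.]
scene 160 78 x [ 4. 12. 17.] y [-60. -15.  60.]
scene 175 114 x [-8. 11. 20.] y [-65. -20.  65.]
scene 190 95 x [-9.  7. 14.] y [-65. -35.  65.]
scene 205 37 x [-5.  8. 36.] y [-38. -35.  -1.]
scene 220 116 x [-9. 28. 38.] y [-36. -23.  12.]
scene 235 125 x [-10.  27.  37.] y [-37. -25.  17.]
(216, 235) [26 26 26] 1.162 [  7. -31. 101.]
(217, 232) [79 79 78] 1.151 [  9. -28. 115.]
(214, 228) [27 22 21] 1.125 [  9. -33. 143.]
(229, 216) [15 17 15] 1.179 [  5.  24. 109.]
(228, 212) [24 24 22] 1.163 [  5.  25. 127.]
(227, 210) [22 22 19] 1.162 [  1.  26. 130.]
(212, 225) [20 19 17] 1.129 [  0. -29. 142.]
(200, 222) [74 75 76] 1.094 [-12. -50. 177.]
(213, 215) [17 16 15] 1.08 [ 10. -27. 197.]
top 130 5 x [-11.  -9.  -7.] y [30. 33. 34.]
top 145 13 x [-13.  -9.  -6.] y [25. 29. 32.]
top 160 4 x [-11.  -9.  -8.] y [26. 28. 52.]
top 175 5 x [-12. -11.   6.] y [59. 62. 64.]
top 190 18 x [-10.  -7.   9.] y [33. 38. 64.]
top 205 23 x [-10.  -1.   9.] y [34. 36. 37.]
top 220 19 x [-11.  -2.   9.] y [34. 36. 37.]
top 235 26 x [-9.  3. 16.] y [34. 36. 37.][ WARN:0@0.385] global loadsave.cpp:1063 imwrite_ Unsupported depth image for selected encoder is fallbacked to CV_8U.
```

View pics/dz.png

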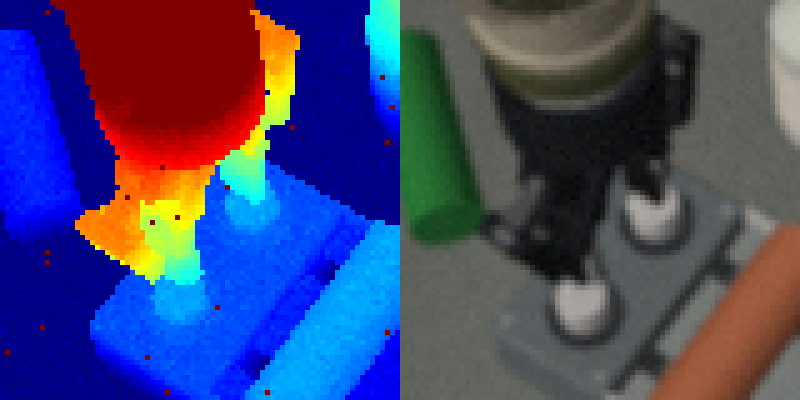

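The picture shows height by colour. The fingers (cyan/yellow) end at about z 85–100 mm, over the discs at (180,300) and (250,210), which stand at about 72 mm. The tips are centred (x within ±10 mm, y about ±25–30) but still 13 mm or more above the discs. I go on down while watching the force.

```bash
python3 -m handwheel '[[0,0,1,0,0.53],[0,0,2,0,0.53],[0,0,3,0,0.53],[0,0,3,0,0.53]]'; python3 go.py;  python3 -c 'from h import *;print(np.round(sensors.get_state()["ft_torque"],2))'
```

```text
clock: 5.9
tcp_pos: [0.5716, -0.1601, 0.0504]
orientation: [-0.0, 0.991, 0.131, -0.0]
wrist_force: [-0.2, 0.2, -0.9]
finger_gap: 0.0451
grip_force: 0.0
to button tops mm [ -0.1  -0.1 -21.8] turn 0.0 gap 0.04507512174037299 F [-0.2  0.2 -0.9] tcp [ 0.5716 -0.1601  0.0504] t 5.9 tilt [-0.  0. -1.]
[-0.    0.04  0.01]
```

```bash
python3 -m handwheel '[[0,0,1,0,0.53],[0,0,2,0,0.53],[0,0,3,0,0.53],[0,0,3,0,0.53]]'
python3 - <<'E'
from h import *
L,Rr=np.array([.5638,-.1312]),np.array([.5793,-.1889]); ey=(L-Rr)/np.linalg.norm(L-Rr); ex=np.array([ey[1],-ey[0]]); m=(L+Rr)/2
print(np.round(sensors.get_state()["ft_torque"],2))
c=cam("scene"); X=cloud(c); l=np.dstack([(X[...,:2]-m)@ex,(X[...,:2]-m)@ey,X[...,2]])*1e3
for u in (214,216,218,228,230,232): print(u,[tuple(l[v,u].round().astype(int))+(int(c["color"][v,u].max()),) for v in ((range(228,246,2)) if u<225 else range(208,228,2))])
E
```

```text
clock: 6.3
tcp_pos: [0.5716, -0.1601, 0.0474]
orientation: [-0.0, 0.991, 0.131, -0.0]
wrist_force: [-0.2, 0.3, 0.5]
finger_gap: 0.0451
grip_force: 0.0
[-0.01 -0.02  0.06]
214 [(np.int64(9), np.int64(-33), np.int64(142), 26), (np.int64(7), np.int64(-33), np.int64(132), 27), (np.int64(8), np.int64(-35), np.int64(126), 17), (np.int64(6), np.int64(-35), np.int64(113), 19), (np.int64(6), np.int64(-36), np.int64(105), 52), (np.int64(-3), np.int64(-31), np.int64(75), 156), (np.int64(0), np.int64(-35), np.int64(75), 169), (np.int64(3), np.int64(-39), np.int64(73), 170), (np.int64(2), np.int64(-40), np.int64(64), 147)]
216 [(np.int64(11), np.int64(-29), np.int64(139), 26), (np.int64(10), np.int64(-29), np.int64(128), 19), (np.int64(13), np.int64(-34), np.int64(130), 27), (np.int64(6), np.int64(-29), np.int64(103), 29), (np.int64(7), np.int64(-31), np.int64(97), 20), (np.int64(1), np.int64(-28), np.int64(75), 115), (np.int64(3), np.int64(-32), np.int64(73), 162), (np.int64(6), np.int64(-36), np.int64(73), 165), (np.int64(7), np.int64(-38), np.int64(66), 135)]
218 [(np.int64(14), np.int64(-25),
[... 1184 characters left out ...]
np.int64(101), 16), (np.int64(5), np.int64(25), np.int64(88), 37), (np.int64(2), np.int64(27), np.int64(71), 147), (np.int64(7), np.int64(20), np.int64(76), 164), (np.int64(4), np.int64(23), np.int64(58), 138)]
232 [(np.int64(17), np.int64(27), np.int64(154), 17), (np.int64(13), np.int64(30), np.int64(136), 14), (np.int64(13), np.int64(29), np.int64(128), 23), (np.int64(11), np.int64(30), np.int64(115), 58), (np.int64(11), np.int64(28), np.int64(108), 51), (np.int64(9), np.int64(29), np.int64(95), 57), (np.int64(11), np.int64(26), np.int64(91), 54), (np.int64(8), np.int64(27), np.int64(77), 136), (np.int64(11), np.int64(24), np.int64(75), 143), (np.int64(7), np.int64(26), np.int64(57), 116)]
```

The finger ends show at z of about 82–88 mm over the discs, centred. The real tips are therefore about 35 mm above the reported TCP, and contact should come in roughly another 12 mm. I continue under force watch.

```bash
python3 -m handwheel '[[0,0,1,0,0.53],[0,0,2,0,0.53],[0,0,3,0,0.53],[0,0,4,0,0.53],[0,0,4,0,0.53]]'; python3 -c 'from h import *;print(np.round(sensors.get_state()["ft_torque"],2))'
```

```text
clock: 6.85
tcp_pos: [0.5717, -0.1601, 0.0434]
orientation: [-0.0, 0.991, 0.131, -0.0]
wrist_force: [0.3, 0.3, 0.0]
finger_gap: 0.0454
grip_force: 0.0
[0.02 0.04 0.02]
```

```bash
python3 -m handwheel '[[0,0,1,0,0.53],[0,0,2,0,0.53],[0,0,3,0,0.53],[0,0,3,0,0.53]]'; python3 -c 'from h import *;print(np.round(sensors.get_state()["ft_torque"],2))'
```

```text
clock: 7.25
tcp_pos: [0.5716, -0.1601, 0.0404]
orientation: [-0.0, 0.991, 0.131, -0.0]
wrist_force: [-0.4, 0.3, -0.4]
finger_gap: 0.0455
grip_force: 0.0
[0.05 0.04 0.04]
```

```bash
python3 -m handwheel '[[0,0,1,0,0.53],[0,0,2,0,0.53],[0,0,3,0,0.53],[0,0,3,0,0.53]]'; python3 -c 'from h import *;print(np.round(sensors.get_state()["ft_torque"],2))'
```

```text
clock: 7.65
tcp_pos: [0.5717, -0.1601, 0.0374]
orientation: [-0.0, 0.991, 0.131, -0.0]
wrist_force: [-0.7, 0.8, 0.9]
finger_gap: 0.0453
grip_force: 0.0
[-0.02 -0.04  0.  ]
```

```bash
cat > tip.py <<'E'
from h import *
L,Rr=np.array([.5638,-.1312]),np.array([.5793,-.1889]); ey=(L-Rr)/np.linalg.norm(L-Rr); ex=np.array([ey[1],-ey[0]]); m=(L+Rr)/2
for n in ("scene","top"):
    c=cam(n); X=cloud(c); l=np.dstack([(X[...,:2]-m)@ex,(X[...,:2]-m)@ey,X[...,2]])*1e3
    print(sensors.get_state()["tcp_pos"][2])
    if n=="scene":
        for u in (214,216,218,228,230,232): print(u,[[int(t) for t in l[v,u].round()]+[int(c["color"][v,u].max())] for v in ((range(232,246)) if u<225 else range(212,226))])
        print("tops",[np.median(l[v-1:v+2,u-1:u+2,2]).round(1) for u,v in((218,243),(232,225))])
    else:
        for u in (338,341,344,347): print(u,[[int(t) for t in l[v,u].round()]+[int(c["color"][v,u].max())] for v in range(232,252,1)])
E
python3 tip.py
```

```text
0.03748178221457339
214 [[7, -34, 124, 21], [8, -36, 121, 18], [7, -36, 116, 16], [5, -35, 106, 17], [3, -34, 99, 11], [3, -35, 94, 27], [1, -34, 85, 65], [-3, -32, 71, 131], [0, -35, 75, 163], [1, -37, 74, 170], [2, -39, 73, 171], [3, -40, 69, 163], [4, -41, 68, 147], [3, -42, 63, 136]]
216 [[12, -33, 126, 20], [13, -34, 125, 22], [12, -34, 119, 24], [6, -30, 100, 24], [6, -31, 97, 19], [7, -32, 93, 15], [6, -32, 87, 21], [7, -34, 86, 69], [4, -32, 75, 133], [5, -35, 74, 162], [8, -37, 77, 164], [7, -37, 70, 153], [6, -38, 64, 136], [6, -38, 59, 128]]
218 [[13, -28, 120, 20], [11, -27, 111, 35], [11, -28, 107, 61], [11, -28, 102, 78], [9, -27, 92, 88], [9, -28, 89, 86], [8, -28, 82, 78], [8, -29, 78, 102], [8, -30, 76, 144], [8, -31, 71, 164], [10, -33, 71, 149], [10, -34, 68, 125], [9, -34, 62, 114], [8, -34, 54, 103]]
228 [[36, -6, 204, 17], [2, 26, 118, 21], [2, 25, 114, 22], [2, 25, 109, 26], [2, 24, 105, 20], [1, 24, 100, 18], [0, 25, 92, 20], [-1, 25, 86, 20], [-1, 25, 82, 27], [-1, 24, 78, 72], [-1, 23, 74, 120], [1, 21, 74, 161], [1, 20, 69, 166], [0, 20, 64, 154]]
230 [[15,
[... 1435 characters left out ...]
], [0, 44, 179, 101], [-2, 45, 177, 97], [-3, 44, 172, 88], [-1, 37, 128, 83], [-3, 38, 128, 82], [-5, 38, 127, 76], [-6, 37, 116, 73], [-6, 34, 93, 111], [-6, 31, 77, 162], [-8, 31, 72, 189], [-10, 32, 73, 193], [-12, 32, 70, 178], [-13, 31, 59, 144], [-15, 31, 56, 113], [-17, 31, 53, 102], [-19, 32, 56, 113]]
347 [[6, 37, 181, 65], [4, 38, 181, 82], [2, 39, 183, 91], [0, 39, 180, 93], [-2, 39, 180, 89], [-4, 40, 185, 73], [-6, 41, 185, 60], [-7, 40, 179, 63], [-4, 32, 126, 68], [-6, 32, 125, 61], [-8, 33, 130, 50], [-10, 33, 126, 62], [-9, 28, 92, 111], [-9, 25, 75, 155], [-11, 25, 71, 167], [-12, 23, 55, 148], [-14, 23, 53, 115], [-16, 24, 53, 97], [-18, 24, 52, 98], [-58, 113, 575, 107]]
```

The tips are now at about 78–82 mm over the 72 mm discs, centred on both (x -10 to +11, y about ±24 to 36). Contact is a few mm away.

```bash
python3 -m handwheel '[[0,0,1,0,0.53],[0,0,2,0,0.53],[0,0,3,0,0.53],[0,0,3,0,0.53]]'; python3 -c 'from h import *;print(np.round(sensors.get_state()["ft_torque"],2))'
```

```text
clock: 8.15
tcp_pos: [0.5719, -0.1602, 0.0349]
orientation: [0.0, 0.991, 0.131, 0.0]
wrist_force: [-2.5, 0.6, 5.4]
finger_gap: 0.0451
grip_force: 2.1
[ 0.11  0.23 -0.  ]
```

```bash
python3 -m handwheel '[[0,0,1,0,0.53],[0,0,2,0,0.53],[0,0,3,0,0.53],[0,0,3,0,0.53]]'; python3 -c 'from h import *;print(np.round(sensors.get_state()["ft_torque"],2))'
```

```text
clock: 8.55
tcp_pos: [0.5719, -0.1602, 0.0318]
orientation: [0.0, 0.991, 0.131, 0.0]
wrist_force: [-2.9, 0.1, 5.6]
finger_gap: 0.045
grip_force: 3.0
[ 0.07  0.31 -0.07]
```

```bash
python3 -m handwheel '[[0,0,1,0,0.53],[0,0,2,0,0.53],[0,0,2,0,0.53]]'; python3 -c 'from h import *;print(np.round(sensors.get_state()["ft_torque"],2))'
```

```text
clock: 8.85
tcp_pos: [0.572, -0.1603, 0.0301]
orientation: [0.0, 0.991, 0.131, 0.0]
wrist_force: [-2.5, -0.1, 8.6]
finger_gap: 0.0452
grip_force: 4.4
[ 0.17  0.5  -0.01]
```

Contact was made at TCP z of about 0.036, and the force follows two springs. I press the rest of the way and hold.

```bash
python3 -m handwheel '[[0,0,1.5,0,0.53],[0,0,3,0,0.53],[0,0,4,0,0.53],[0,0,5,0,0.53],[0,0,5,0,0.53],[0,0,5,0,0.53],[0,0,5,0,0.53],[0,0,5,0,0.53]]'
python3 - <<'E'
from h import *
print(np.round(sensors.get_state()["ft_torque"],2))
def roll(c):
    X=cloud(c); b=c["color"].astype(int); k=(b[...,2]>b[...,0]+60)&(c["z_map"]>0)&(X[...,0]>.5)&(X[...,0]<.85)&(X[...,1]<-.06)&(X[...,1]>-.25)&(X[...,2]>.02)&(X[...,2]<.1)
    p=X[k]; e=np.array([.966,.26]); m=np.array([.5716,-.160])
    return k.sum(),((p[:,:2]-m)@e*1e3-68).mean().round(1),np.percentile(p[:,2],95).round(4)
print("roll n, disp x, top",roll(cam("scene")),roll(cam("top")))
c=cam("scene");X=cloud(c)
print("btn tops",[X[v-1:v+2,u-1:u+2,2].round(3).tolist() for u,v in((217,242),(231,224))])
E
```

```text
clock: 9.65
tcp_pos: [0.572, -0.1603, 0.0269]
orientation: [0.001, 0.991, 0.131, 0.001]
wrist_force: [-7.1, 1.1, 18.6]
finger_gap: 0.0452
grip_force: 9.2
[0.46 1.28 0.03]
roll n, disp x, top (np.int64(604), np.float64(103.8), np.float64(0.0496)) (np.int64(783), np.float64(97.8), np.float64(0.0485))
btn tops [[[0.076, 0.072, 0.061], [0.064, 0.063, 0.062], [0.064, 0.065, 0.063]], [[0.073, 0.078, 0.08], [0.068, 0.069, 0.075], [0.063, 0.065, 0.069]]]
```

The roll has run into the tray (x about +98, top 48 mm) and both buttons bottomed at about 18 N. I hold until it is still, then compare.

```bash
python3 -m handwheel '[[0,0,0,0,0.53],[0,0,0,0,0.53],[0,0,0,0,0.53],[0,0,0,0,0.53],[0,0,0,0,0.53],[0,0,0,0,0.53],[0,0,0,0,0.53],[0,0,0,0,0.53]]'
cat > roll.py <<'E'
from h import *
import time
def roll(c):
    X=cloud(c); b=c["color"].astype(int); k=(b[...,2]>b[...,0]+60)&(c["z_map"]>0)&(X[...,0]>.5)&(X[...,0]<.85)&(X[...,1]<-.06)&(X[...,1]>-.25)&(X[...,2]>.02)&(X[...,2]<.1)
    v,u=np.nonzero(k);return k.sum(),u.mean().round(2),v.mean().round(2)
for i in range(3): print(roll(cam("scene")),roll(cam("top")),sensors.get_state()["clock"])
E
python3 roll.py; python3 -m handwheel '[[0,0,0,0,0.53],[0,0,0,0,0.53],[0,0,0,0,0.53],[0,0,0,0,0.53],[0,0,0,0,0.53],[0,0,0,0,0.53],[0,0,0,0,0.53],[0,0,0,0,0.53]]'; python3 roll.py
```

```text
clock: 10.6
tcp_pos: [0.572, -0.1603, 0.027]
orientation: [0.001, 0.991, 0.131, 0.001]
wrist_force: [-6.2, 1.3, 18.3]
finger_gap: 0.045
grip_force: 9.2
(np.int64(601), np.float64(282.07), np.float64(269.67)) (np.int64(775), np.float64(335.64), np.float64(167.87)) 10.7
(np.int64(603), np.float64(282.12), np.float64(269.58)) (np.int64(785), np.float64(335.63), np.float64(167.85)) 10.8
(np.int64(595), np.float64(281.99), np.float64(269.78)) (np.int64(776), np.float64(335.69), np.float64(167.84)) 10.9
clock: 11.7
tcp_pos: [0.572, -0.1603, 0.0269]
orientation: [0.001, 0.991, 0.131, 0.001]
wrist_force: [-5.6, 2.5, 18.4]
finger_gap: 0.0457
grip_force: 9.2
(np.int64(599), np.float64(282.0), np.float64(269.76)) (np.int64(782), np.float64(335.64), np.float64(167.86)) 11.8
(np.int64(605), np.float64(282.13), np.float64(269.62)) (np.int64(784), np.float64(335.66), np.float64(167.87)) 11.9
(np.int64(602), np.float64(282.08), np.float64(269.66)) (np.int64(781), np.float64(335.61), np.float64(167.87)) 12.0
```

The roll is still. I release slowly, straight up, then move clear.

```bash
python3 -m handwheel '[[0,0,-4,0,0.53],[0,0,-8,0,0.53],[0,0,-14,0,0.53],[0,0,-22,0,0.53],[0,0,-40,0,0.53],[0,0,-65,0,0.53],[0,0,-95,0,0.53],[0,0,-120,0,0.53]]'; python3 -m handwheel '[[-20,0,-20,0,0.53],[-50,0,-40,0,0.53],[-80,0,-50,0,0.53],[-110,0,-50,0,0.53],[-130,0,-50,0,0.53],[-130,0,-50,0,0.53],[-130,0,-50,0,0.53],[-130,0,-50,0,0.53]]'; python3 roll.py
python3 - <<'E'
from h import *
a=cam("scene");b=cam("top");X=cloud(a)
print("btn tops",[np.median(X[v-1:v+2,u-1:u+2,2]).round(4) for u,v in((216,239),(230,221))],np.abs(sensors.get_state()["qvel"]).max())
cv2.imwrite("pics/end.png",cv2.resize(np.hstack([a["color"][140:340,130:330],b["color"][100:300,230:430]]),None,fx=2,fy=2))
E
```

```text
clock: 12.8
tcp_pos: [0.5718, -0.1601, 0.1457]
orientation: [0.0, 0.991, 0.131, -0.0]
wrist_force: [0.0, -1.1, -0.1]
finger_gap: 0.0451
grip_force: 0.0
clock: 13.6
tcp_pos: [0.4471, -0.1939, 0.1945]
orientation: [0.0, 0.991, 0.131, 0.0]
wrist_force: [0.8, -0.0, -0.3]
finger_gap: 0.0454
grip_force: 0.0
(np.int64(607), np.float64(282.15), np.float64(269.63)) (np.int64(785), np.float64(335.68), np.float64(167.86)) 13.7
(np.int64(606), np.float64(282.16), np.float64(269.54)) (np.int64(782), np.float64(335.63), np.float64(167.86)) 13.8
(np.int64(604), np.float64(282.13), np.float64(269.61)) (np.int64(782), np.float64(335.7), np.float64(167.84)) 13.9
btn tops [np.float64(0.0732), np.float64(0.0727)] 0.005089821732853243
```

View pics/end.png

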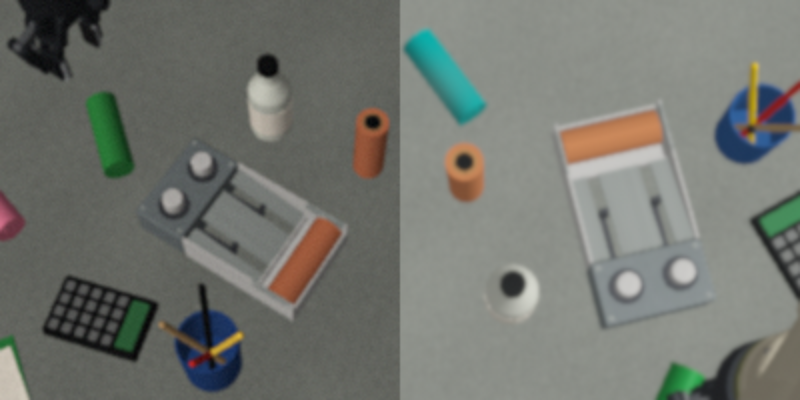

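The roll lies in the tray, at (308,262) in the scene panel and (612,137) in the top panel. Both buttons are up at (202,165) and (172,202), the bystanders are in place and the hand is clear.

```bash
python3 -c 'from workcell import workorder;print(workorder.hand_in())'
```

```text
the job is handed in; nothing more can be done
None
```

Both buttons were pressed together and held until the roll lay still in the tray, then released; the hand is clear, the bystanders are in place, and the job was handed in at about 14 s on the clock.

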